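Hold a wire feeder's tension arm back for threading

TASK

Make the solder-wire feeder ready for threading: slide its flat cover along the rails until the gear compartment is fully shut, and only then swing the spring-loaded tension arm (it has an upright knob to take it by) away from its rest post all the way to its stop post, and hold it there against the spring. Finish while still holding the arm at the stop with the fingers (it springs back if let go), with the cover still shut.

Things in the scene. Friction and masses are not known exactly. Their poses are not given: they have to be found in the camera images.
- feeder: wire feeder fixed to the bench: grey plate 160 x 300 x 10 mm (x, y, z). Origin: centre of the plate's underside; x to its back edge, y to the end with the gear housing, z up. Aluminium housing 72 mm wide, y 8 to 145 mm, its rails 57 mm above the bench; arm pivot at x 0, y -50 mm; a fixed solder spool (60 mm across, top 56 mm above the bench) at x 44, y -30 mm
- cover (a joint): sliding flat cover of the gear housing, m: 0 = fully shut over the open gear compartment (the housing half nearest the pivot), grows up to 0.062 as it slides along the feeder's +y over the solid half of the housing. It has about 1.5 N of friction and stays where it is left
- cover_rib (a point): centre of the top of the black grip rib on the cover: 34 mm along the feeder's x, 12 mm thick along the feeder's y (the slide direction), standing 20 mm above the cover; its top is 75 mm above the bench. With the cover shut it lies at x 0, y 44.5 mm in the feeder's frame
- tension_arm (a joint): tension arm angle, rad: 0 = at its rest post (a return spring keeps it there), grows anticlockwise from above to 1.31 at the stop post. At 0 the arm points from the pivot 150 degrees clockwise of the feeder's +x (to -x and -y). The spring takes 0.25 N m at rest, 0.6 N m at the stop (3 to 7 N at the knob)
- knob_top (a point): centre of the top of the upright round black knob at the end of the arm: 16 mm across, 34 mm tall, top 85 mm above the bench, 85 mm from the pivot axis. The arm is a dark bar 14 mm wide, upper face 51 mm above the bench; a grey 30 mm roller hangs below its end. The two posts, 53 mm tall, stand beside the bar 48 mm from the pivot
- pivot_top (a point): top of the tension arm's pivot, on its vertical axis, 56 mm above the bench
- trimmer: white trimming screwdriver, 130 mm long, lying on the plate in front of the gear housing; a bystander
- cutters: green-handled side cutters, 122 mm long, lying on the bench in front of the plate; a bystander

How it is judged:
By the outcome, as a careful person would: the job done as asked, in the order asked, and still so for the second after the job is handed in, while the arm keeps its last pose, push and grip.
It also fails if it takes over 38 s, if anything falls off the work surface, if the arm or the gripper's body presses on something with over 40 N, if the wrist force passes 120 N, or if a joint passes its speed limit or range.

ROBOT

A 6-joint arm with a two-finger parallel gripper is mounted at the origin on a cart in front of the work surface, level with it; the furniture and walls round the work are solid. World frame = base frame: x ahead of the robot, y to its left, z up, the work surface at z = 0. Lengths are in m, angles in degrees, forces in N, time in s.
With the tool pointing down it reaches from about 0.25 to 0.85 m from the base axis. Payload 12.5 kg.
Tool frame: the origin (TCP) lies at the very end of the fingers, on their centre line; the grasp point (between the pads) lies 19 mm behind it; z points along the fingers, y is the direction in which the jaws open and shut (so a half turn about z gives the same grasp; the last joint's range is limited). The gripper opens to 93 mm and grips with 3 to 60 N. Pads are 15 mm wide; open, the fingers measure 128 mm over their backs; the gripper's body (75 mm by 188 mm) begins 65 mm behind the grasp point.
Start: joints at [71.7, 20.094, 94.641, -0, 65.266, -4.847], TCP at [0.128, 0.535, 0.219] pointing down, gripper open.
Joint ranges: [-157.81, 157.81], [-45, 120.19], [0.68, 151.7], [-89.99, 269.99], [4.06, 180], [-164.3, 164.3]. Speed limits (degrees/s): [127.2, 127.2, 159.86, 180, 180, 180].

INTERFACE

Orientations are given as [roll, pitch, yaw] about the fixed x, y, z axes, in that order (R = Rz(yaw) Ry(pitch) Rx(roll)).
In Python, from plant import * gives the robot as it stands.
- The arm moves only by the shell command python3 -m handwheel 'ROWS' [OPENING] [FORCE]. ROWS is JSON, a list of rows, each a list of 2 entries, a list of its own where there are three numbers: the shift along the world's x, y, z in m, then the turn about the world's z in rad. A call has 1 to 5 rows; each row is the pose to reach, as a shift and turn from the pose commanded when the call began; what a row does not reach only later rows make up. A row lasts 1/12 s, in which the tool goes at most 41.7 mm and 7.16 degrees, less where a joint would pass 70% of its speed; a pose out of reach is approached as far as the arm can. A call with a gripper value outside its range is refused whole. OPENING is the finger opening in m, from 0 to 0.093, set as the call begins (- or left out, the last holds). The fingers move at their own pace and stop on an object; FORCE is the grip in N (left out, the last holds). Time passes only in rows, so rows that repeat a pose let the fingers close. It gives the time, the measured TCP pose, the force and the opening at its end, in the units of the state.
- read_state(): the state, without advancing time (a new reading comes with each control period).
- snapshot(name): name is "scene" or "top" or "wrist"; returns the picture (400x640x3 uint8, red, green, blue); there is no depth.
- camera_model(name): a dict with "mtx" (3x3 intrinsics, pixels), "rvec" (rotation vector, rad) and "tvec" (3), from world to camera coordinates, as OpenCV has them; the wrist camera has in their place "mount" (4x4, takes a point from camera to tool coordinates, whose origin is the TCP and whose axes are the flange's). Camera axes: x right, y down, z forward; pixel columns grow to the right and rows downward; lengths in m; the calibration is good to about 2 mm. A picture is of the moment at which its call begins: read the wrist's pose just before it. camera_model takes no time and is no camera call.
- sign_off(): hands the job in, once; it reports no verdict.
The state is a dict: "t": time; "qpos": joint angles; "qd": joint speeds; "tau": joint torques, N m; "eef_pos": TCP position; "eef_rot": TCP orientation; "wrist_force": force on the tool from outside, world axes, zero at the start; "torque": the same for the moment, N m; "finger_gap": opening from 0.0 (shut) to 1.0 (fully open).
Only numpy, scipy, OpenCV 4.12 (cv2) and the standard library are available. Lean on these libraries where they do the work, as an engineer would, in place of code of your own. Each camera call takes 0.05 s, during which the arm holds its last target. There are 200 camera calls.

## Working session

There is one attempt and no reset: what is moved stays moved. The work goes in short steps, Python scripts to look and compute and a shell command to move; the robot and the scene stay as the last step left them, time stands still between calls to the robot, and variables do not carry over. Pictures are saved under pics/ and viewed, about 8 in all and at most 12, crops included, and the job is handed in when it is done.

```bash
mkdir -p pics; ls
python3 - <<'E'
from plant import *
import cv2
s=read_state();print(s)
for n in("top","scene"):
    im=snapshot(n);cv2.imwrite(f"pics/{n}0.png",im[:,:,::-1]);m=camera_model(n);print(n,m)
print(camera_model("wrist"))
E
```

```text
pics
{'t': 0.0, 'qpos': array([ 7.17006628e+01,  2.01245588e+01,  9.46764247e+01,  5.85455153e-04,
        6.52662985e+01, -4.84669539e+00]), 'qd': array([ 6.00018024e-02,  6.17109234e-02,  1.08272844e-02, -4.25176173e-05,
       -1.42900722e-02, -1.06153545e-02]), 'tau': array([ 3.08110226e-03, -4.97344601e+01, -2.85247171e+01,  7.00737652e-02,
        2.58660538e-02, -1.03276411e-04]), 'eef_pos': array([0.12781206, 0.53458909, 0.2181028 ]), 'eef_rot': array([-1.79933003e+02, -6.21421575e-03,  1.66547109e+02]), 'wrist_force': array([-0.3522959 , -0.24276966, -0.62625353]), 'torque': array([ 0.01153162,  0.05873001, -0.00934907]), 'finger_gap': 0.9993133576651712}
top {'mtx': array([[361.53130184,   0.        , 318.57377234],
       [  0.        , 361.53130184, 201.73001752],
       [  0.        ,   0.        ,   1.        ]]), 'rvec': array([ 2.12895202, -2.15122228,  0.1644287 ]), 'tvec': array([-0.1708658 ,  0.48940842,  0.85989508])}
scene {'mtx': array([[482.362324  ,   0.        , 318.79641736],
       [  0.        , 482.362324  , 204.43903502],
       [  0.        ,   0.        ,   1.        ]]), 'rvec': array([ 0.75213425, -2.64652422,  1.06102293]), 'tvec': array([0.31688257, 0.33698399, 0.63885904])}
{'mtx': array([[346.90230415,   0.        , 317.15867674],
       [  0.        , 346.90230415, 194.5376216 ],
       [  0.        ,   0.        ,   1.        ]]), 'mount': array([[ 6.72620870e-05, -9.55155732e-01, -2.96103906e-01,
         8.24026974e-02],
       [ 9.99999893e-01,  1.99451956e-04, -4.16224159e-04,
        -8.09638970e-04],
       [ 4.56617394e-04, -2.96103847e-01,  9.55155644e-01,
        -1.65895431e-01],
       [ 0.00000000e+00,  0.00000000e+00,  0.00000000e+00,
         1.00000000e+00]])}
```

View pics/top0.png

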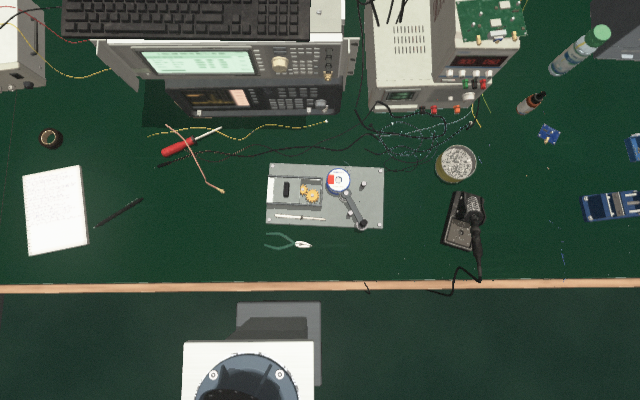

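View pics/scene0.png

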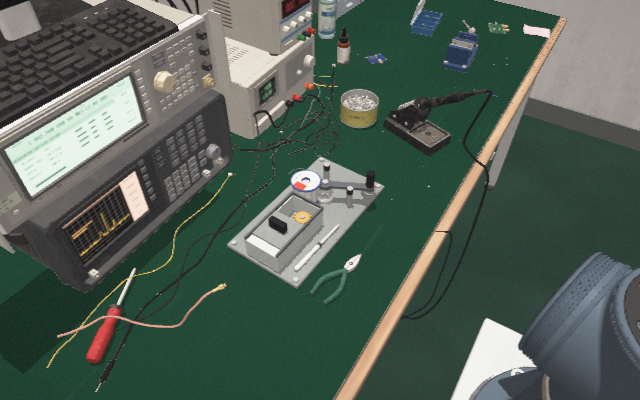

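The top view shows the feeder's plate with corners at about (269,164), (384,167), (383,229) and (266,226). The housing is at the left, the rib at (286,189), and the knob at (361,224). I'll enlarge both views.

Run:
```python
import cv2
a=cv2.imread("pics/top0.png")[150:260,255:395];b=cv2.imread("pics/scene0.png")[145:305,220:390]
cv2.imwrite("pics/c1.png",cv2.resize(a,None,fx=5,fy=5,interpolation=cv2.INTER_CUBIC))
cv2.imwrite("pics/c2.png",cv2.resize(b,None,fx=3.5,fy=3.5,interpolation=cv2.INTER_CUBIC))
```

```text
(no output)
```

View pics/c1.png

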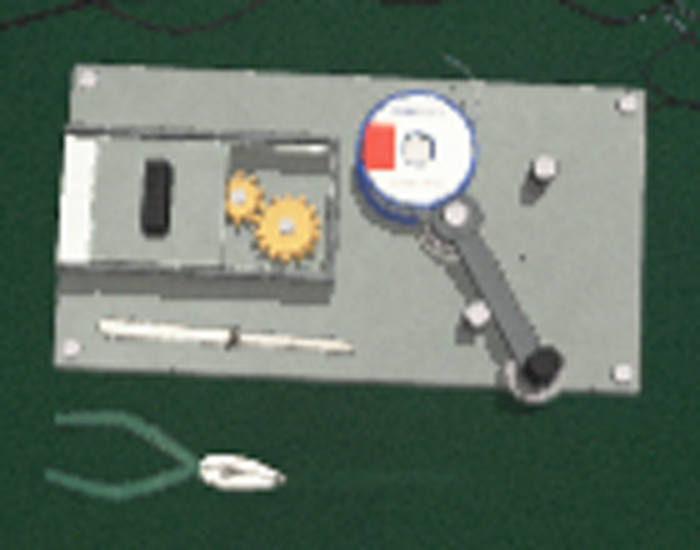

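View pics/c2.png

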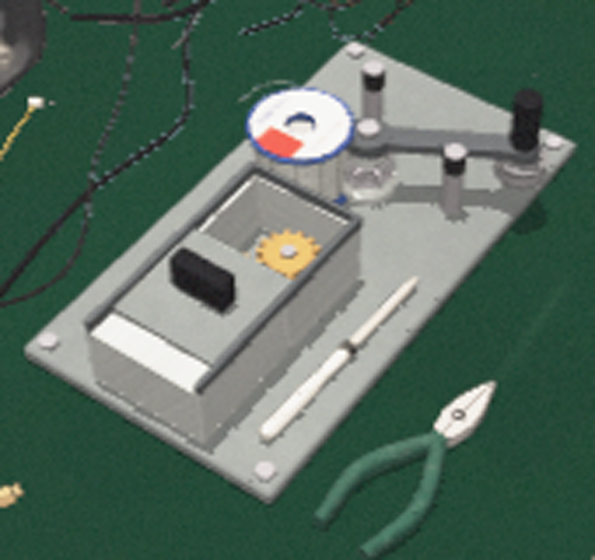

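Readings, in crop pixels:

| Point | Top crop | Scene crop |
|---|---|---|
| Plate corners | (75,65), (646,90), (638,394), (54,367) | (25,352), (355,42), (576,146), (270,500) |
| Knob top | (544,362) | (528,97) |
| Rib top | (158,195) | (204,268) |
| Pivot | (456,213) | (368,127) |

```bash
cat > h.py <<'E'
from plant import *
import cv2, numpy as np
from scipy.optimize import least_squares
from scipy.spatial.transform import Rotation as R
def proj(c,P): return cv2.projectPoints(np.atleast_2d(np.float64(P)),c["rvec"],c["tvec"],c["mtx"],None)[0][:,0]
def wcam(s):
    m=camera_model("wrist");T=np.eye(4);T[:3,:3]=R.from_euler("xyz",s["eef_rot"],degrees=True).as_matrix();T[:3,3]=s["eef_pos"]
    W=np.linalg.inv(T@m["mount"]);return dict(mtx=m["mtx"],rvec=cv2.Rodrigues(W[:3,:3])[0],tvec=W[:3,3])
def tri(obs):
    r=least_squares(lambda p:np.concatenate([proj(c,p)[0]-u for c,u in obs]),[.45,0,.05]);return r.x,np.sqrt(2*r.cost)
def F(p,q): # feeder pose x,y,yaw(rad); feeder pts
    q=np.atleast_2d(np.float64(q));c,s=np.cos(p[2]),np.sin(p[2]);return q@np.array([[c,s,0],[-s,c,0],[0,0,1]])+[p[0],p[1],0]
E
python3 - <<'E'
from h import *
T,S=camera_model("top"),camera_model("scene")
t=lambda a:np.float64(a)/5+[255-.4,150-.4]
s=lambda a:np.float64(a)/3.5+[220-.36,145-.36]
C=[[.08,.15,.01],[.08,-.15,.01],[-.08,-.15,.01],[-.08,.15,.01]]
ct=t([[75,65],[646,90],[638,394],[54,367]]);cs=s([[25,352],[355,42],[576,146],[270,500]])
f=lambda p:np.concatenate([(proj(T,F(p,C))-ct).ravel(),(proj(S,F(p,C))-cs).ravel()])
r=least_squares(f,[.45,0,0]);p=r.x;print("feeder",p,np.degrees(p[2]),r.fun.round(1))
for n,a,b in(("knob",(544,362),(528,97)),("rib",(158,195),(204,268)),("pivot",(456,213),(368,127))):
    print(n,*tri([(T,t(a)),(S,s(b))]))
k=np.radians(-150)
print("pred knob",F(p,[.085*np.cos(k),-.05+.085*np.sin(k),.085]),"pivot",F(p,[0,-.05,.056]),"rib0",F(p,[0,.0445,.075]),"rib62",F(p,[0,.1065,.075]))
E
```

```text
feeder [ 0.50843168 -0.19169691 -0.05740929] -3.289310085881979 [-1.1 -0.1 -0.1  0.1  0.3  0.8 -1.2  0.6 -0.9 -0.9 -0.6 -1.1  1.1 -0.9
  0.4 -0.1]
knob [ 0.43150227 -0.27986135  0.0849997 ] 0.09922228659574875
rib [ 0.51507079 -0.09853108  0.07192096] 0.03475465499916751
pivot [ 0.50779913 -0.24284673  0.05430782] 0.062072974418454045
pred knob [[ 0.42963335 -0.27982082  0.085     ]] pivot [[ 0.5055628  -0.24161454  0.056     ]] rib0 [[ 0.51098499 -0.14727022  0.075     ]] rib62 [[ 0.51454242 -0.08537237  0.075     ]]
```

The measurements agree. The feeder is at (0.509, -0.192) with yaw -3.3°, the rib is open by about 49 mm, and the knob is where the rest angle puts it. Next I move over the rib.

```bash
python3 -m handwheel '[[[0.387,-0.633,-0.05],0.178],[[0.387,-0.633,-0.05],0.178],[[0.387,-0.633,-0.05],0.178],[[0.387,-0.633,-0.05],0.178],[[0.387,-0.633,-0.05],0.178]]' 0.05 15
```

```text
t: 0.52
eef_pos: [0.2364, 0.3562, 0.2044]
eef_rot: [-180.0, -0.0, 176.8]
wrist_force: [0.9, 0.7, -0.1]
finger_gap: 0.69
```

```bash
for i in 1; do python3 -m handwheel '[[[0.27,-0.44,-0.03],0],[[0.27,-0.44,-0.03],0],[[0.27,-0.44,-0.03],0],[[0.27,-0.44,-0.03],0],[[0.27,-0.44,-0.03],0]]'; done; python3 -m handwheel '[[[0.17,-0.28,-0.02],0],[[0.17,-0.28,-0.02],0],[[0.17,-0.28,-0.02],0],[[0.17,-0.28,-0.02],0],[[0.17,-0.28,-0.02],0]]'
```

```text
t: 0.93
eef_pos: [0.3453, 0.1789, 0.1926]
eef_rot: [180.0, 0.0, 176.8]
wrist_force: [0.5, 0.4, 0.8]
finger_gap: 0.539
t: 1.35
eef_pos: [0.4533, 0.0009, 0.1797]
eef_rot: [180.0, -0.0, 176.7]
wrist_force: [0.8, 0.8, 0.7]
finger_gap: 0.538
```

```bash
python3 -m handwheel '[[[0.03,-0.05,-0.01],0],[[0.061,-0.1,-0.02],0],[[0.061,-0.1,-0.03],0],[[0.061,-0.1,-0.03],0],[[0.061,-0.1,-0.03],0]]'
python3 - <<'E'
from h import *
s=read_state();c=wcam(s);im=snapshot("wrist");cv2.imwrite("pics/w1.png",im[:,:,::-1])
print(s["eef_pos"],s["eef_rot"]);print(proj(c,[[.515,-.0985,.0735],[.4315,-.2798,.085],[.5067,-.242,.056]]))
E
```

```text
t: 1.77
eef_pos: [0.5134, -0.0979, 0.1486]
eef_rot: [180.0, -0.1, 176.6]
wrist_force: [0.5, 0.9, -0.2]
finger_gap: 0.538
[ 0.51339014 -0.09792251  0.1485984 ] [ 1.79964996e+02 -1.39427397e-01  1.76611189e+02]
[[317.75810251 207.11694118]
 [ 28.42938131 106.0882055 ]
 [134.36824525 200.01071158]]
```

View pics/w1.png

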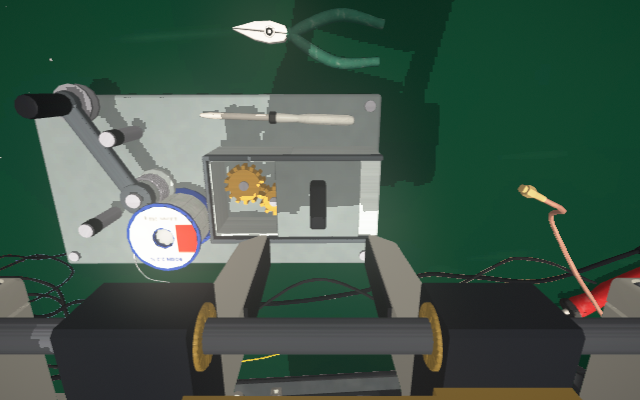

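The rib top is at (317,205), its knob at (28,106) and the pivot at (134,200), all within 2 px of the prediction, and the rib is centred between the fingers. I'll descend and grip it.

```bash
python3 -m handwheel '[[[0.001,0,-0.03],0],[[0.001,0,-0.06],0],[[0.001,0,-0.08],0],[[0.001,0,-0.087],0],[[0.001,0,-0.087],0]]'; python3 -m handwheel '[[[0,0,0],0],[[0,0,0],0],[[0,0,0],0],[[0,0,0],0],[[0,0,0],0]]' 0.0 12
```

```text
t: 2.23
eef_pos: [0.5138, -0.0958, 0.0623]
eef_rot: [180.0, -0.1, 176.8]
wrist_force: [-1.0, 0.2, 0.1]
finger_gap: 0.539
t: 2.65
eef_pos: [0.5151, -0.097, 0.0636]
eef_rot: [-180.0, 0.1, 176.7]
wrist_force: [-0.5, -0.6, 0.6]
finger_gap: 0.229
```

```bash
python3 -m handwheel '[[[0,0,0],0],[[0,0,0],0],[[0,0,0],0]]'; python3 -m handwheel '[[[-0.0005,-0.01,0],0],[[-0.0011,-0.02,0],0],[[-0.0017,-0.03,0],0],[[-0.0023,-0.04,0],0],[[-0.0026,-0.045,0],0]]'
```

```text
t: 2.9
eef_pos: [0.5149, -0.097, 0.0632]
eef_rot: [-180.0, 0.0, 176.7]
wrist_force: [-0.5, 0.7, 4.6]
finger_gap: 0.129
t: 3.32
eef_pos: [0.5123, -0.1433, 0.0632]
eef_rot: [-180.0, 0.0, 176.7]
wrist_force: [-0.5, 2.5, 5.8]
finger_gap: 0.128
```

The rib is gripped (12 mm opening) and sliding. Next I creep to the end stop.

```bash
for k in 1 ; do python3 -m handwheel '[[[0,-0.001,0],0],[[-0.0001,-0.002,0],0],[[-0.0001,-0.003,0],0]]'; python3 -m handwheel '[[[0,-0.001,0],0],[[-0.0001,-0.002,0],0]]';  python3 -m handwheel '[[[0,-0.001,0],0],[[-0.0001,-0.002,0],0]]'; done
```

```text
t: 3.57
eef_pos: [0.5122, -0.1455, 0.0632]
eef_rot: [-180.0, 0.0, 176.7]
wrist_force: [-0.9, 1.5, 5.6]
finger_gap: 0.126
t: 3.73
eef_pos: [0.512, -0.1473, 0.0632]
eef_rot: [180.0, 0.0, 176.7]
wrist_force: [-0.6, 1.8, 5.5]
finger_gap: 0.129
t: 3.9
eef_pos: [0.5119, -0.1488, 0.0631]
eef_rot: [179.9, 0.0, 176.7]
wrist_force: [1.0, 11.3, 7.7]
finger_gap: 0.128
```

```bash
python3 -m handwheel '[[[0,-0.001,0],0],[[0,-0.001,0],0],[[0,-0.001,0],0]]';python3 -m handwheel '[[[0,-0.001,0],0],[[0,-0.001,0],0]]'
```

```text
t: 4.15
eef_pos: [0.5119, -0.1488, 0.0631]
eef_rot: [179.9, -0.0, 176.7]
wrist_force: [0.9, 13.7, 8.2]
finger_gap: 0.126
t: 4.32
eef_pos: [0.5119, -0.1489, 0.0631]
eef_rot: [179.8, -0.0, 176.7]
wrist_force: [2.1, 20.4, 10.0]
finger_gap: 0.126
```

The cover is hard against its stop: force rose to 20 N with no further motion. Release, rise, and check.

```bash
python3 -m handwheel '[[[0,0,0],0],[[0,0,0],0],[[0,0,0],0],[[0,0,0],0]]' 0.046; python3 -m handwheel '[[[0,0,0.03],0],[[0,0,0.06],0],[[-0.01,-0.02,0.08],-0.12],[[-0.03,-0.05,0.08],-0.24],[[-0.05,-0.08,0.08],-0.36]]'
python3 - <<'E'
from h import *
s=read_state();c=wcam(s);im=snapshot("wrist");cv2.imwrite("pics/w2.png",im[:,:,::-1])
print(s["eef_pos"],s["eef_rot"]);print(proj(c,[[.5119,-.1489,.0735],[.4315,-.2798,.085],[.5075,-.243,.056]]))
E
```

```text
t: 4.65
eef_pos: [0.5117, -0.1513, 0.0627]
eef_rot: [-180.0, -0.0, 176.7]
wrist_force: [-0.1, 0.1, 0.3]
finger_gap: 0.364
t: 5.07
eef_pos: [0.4619, -0.232, 0.1441]
eef_rot: [-180.0, 0.1, 155.9]
wrist_force: [0.4, -0.2, -0.2]
finger_gap: 0.493
[ 0.46185813 -0.23200674  0.14411036] [-1.79969408e+02  1.48789572e-01  1.55883542e+02]
[[450.05056807 221.28518963]
 [236.34302745 200.33263802]
 [328.88585412 252.83103951]]
```

View pics/w2.png

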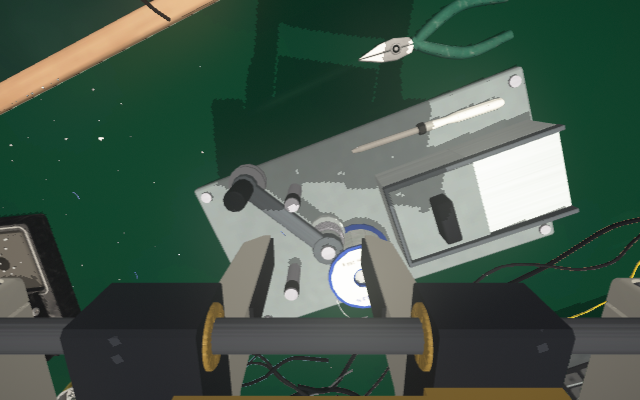

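The picture shows the gears covered, with the rib at (445,220) as predicted for shut. The knob top is at (237,199) against a predicted (236,200). Next I go above the knob and turn the jaws tangential to its swing.

```bash
python3 -m handwheel '[[[-0.015,-0.024,0],-0.12],[[-0.03,-0.048,0],-0.24],[[-0.03,-0.048,0],-0.36],[[-0.03,-0.048,0],-0.48],[[-0.03,-0.048,0],-0.6]]' 0.06; python3 -m handwheel '[[[0,0,0],-0.12],[[0,0,0],-0.24],[[0,0,0],-0.36],[[0,0,0],-0.48],[[0,0,0],-0.6]]' ; python3 -m handwheel '[[[0,0,0],-0.12],[[0,0,0],-0.24],[[0,0,0],-0.36],[[0,0,0],-0.48],[[0,0,0],-0.6]]'; python3 -m handwheel '[[[0,0,0],-0.12],[[0,0,0],-0.24],[[0,0,0],-0.36],[[0,0,0],-0.45],[[0,0,0],-0.45]]'
python3 - <<'E'
from h import *
s=read_state();print(s["qpos"].round(1),s["eef_pos"],s["eef_rot"])
E
```

```text
t: 5.53
eef_pos: [0.4313, -0.2796, 0.1427]
eef_rot: [-180.0, -0.0, 121.3]
wrist_force: [0.1, 0.2, 0.2]
finger_gap: 0.646
t: 5.95
eef_pos: [0.4316, -0.2792, 0.1427]
eef_rot: [-180.0, -0.0, 87.0]
wrist_force: [0.6, 0.5, -0.4]
finger_gap: 0.643
t: 6.37
eef_pos: [0.4316, -0.2792, 0.1427]
eef_rot: [-180.0, 0.0, 52.6]
wrist_force: [-0.1, 0.4, -0.2]
finger_gap: 0.644
t: 6.78
eef_pos: [0.4316, -0.2792, 0.1427]
eef_rot: [-180.0, 0.0, 27.0]
wrist_force: [-0.1, 1.4, -0.3]
finger_gap: 0.648
[-38.1  21.9 104.1  -0.   54.   25. ] [ 0.43164376 -0.27916468  0.14273714] [-1.79990422e+02  1.39067162e-02  2.69605614e+01]
```

```bash
python3 -m handwheel '[[[0,-0.0005,-0.03],0],[[0,-0.0005,-0.06],0],[[0,-0.0005,-0.078],0],[[0,-0.0005,-0.082],0],[[0,-0.0005,-0.082],0]]'; python3 -m handwheel '[[[0,0,0],0],[[0,0,0],0],[[0,0,0],0],[[0,0,0],0],[[0,0,0],0]]' 0 30;  python3 -m handwheel '[[[0,0,0],0],[[0,0,0],0],[[0,0,0],0],[[0,0,0],0],[[0,0,0],0]]'
python3 - <<'E'
import numpy as np
p=np.array([.5075,-.243]);k=np.array([.4316,-.2797])
c=p;v=k-p;print(np.hypot(*v),np.degrees(np.arctan2(v[1],v[0])))
for i in range(0,15):
    a=.1*i;R=np.array([[np.cos(a),-np.sin(a)],[np.sin(a),np.cos(a)]]);print(i,a,(p+R@v-k).round(4))
E
```

```text
t: 7.2
eef_pos: [0.4313, -0.2792, 0.0601]
eef_rot: [-179.9, 0.1, 27.3]
wrist_force: [0.9, 1.2, -0.0]
finger_gap: 0.644
t: 7.62
eef_pos: [0.4321, -0.2796, 0.0615]
eef_rot: [179.9, -0.0, 27.2]
wrist_force: [0.5, -0.4, -0.6]
finger_gap: 0.34
t: 8.03
eef_pos: [0.4324, -0.2804, 0.0611]
eef_rot: [179.9, -0.0, 27.2]
wrist_force: [1.3, -6.2, -2.2]
finger_gap: 0.165
0.0843071764442387 -154.19479524853253
0 0.0 [0. 0.]
1 0.1 [ 0.004  -0.0074]
2 0.2 [ 0.0088 -0.0143]
3 0.30000000000000004 [ 0.0142 -0.0208]
4 0.4 [ 0.0203 -0.0267]
5 0.5 [ 0.0269 -0.0319]
6 0.6000000000000001 [ 0.034  -0.0364]
7 0.7000000000000001 [ 0.0415 -0.0403]
8 0.8 [ 0.0493 -0.0433]
9 0.9 [ 0.0575 -0.0456]
10 1.0 [ 0.0658 -0.047 ]
11 1.1 [ 0.0742 -0.0476]
12 1.2000000000000002 [ 0.0826 -0.0473]
13 1.3 [ 0.091  -0.0463]
14 1.4000000000000001 [ 0.0992 -0.0443]
```

The knob is gripped (about 16 mm). I swing it along the arc with the tool turning alongside.

```bash
python3 -m handwheel '[[[0.004,-0.0074,0],0.1],[[0.0088,-0.0143,0],0.2],[[0.0142,-0.0208,0],0.3],[[0.0203,-0.0267,0],0.4],[[0.0269,-0.0319,0],0.5]]'; python3 -m handwheel '[[[0.0071,-0.0045,0],0.1],[[0.0146,-0.0084,0],0.2],[[0.0224,-0.0114,0],0.3],[[0.0306,-0.0137,0],0.4],[[0.0389,-0.0151,0],0.5]]'
python3 - <<'E'
from h import *
s=read_state();p=np.array([.5075,-.243]);v=s["eef_pos"][:2]-p;print(np.hypot(*v),np.degrees(np.arctan2(v[1],v[0])))
E
```

```text
t: 8.45
eef_pos: [0.4587, -0.3113, 0.061]
eef_rot: [-179.9, -0.0, 56.1]
wrist_force: [-0.8, 4.8, 4.5]
finger_gap: 0.162
t: 8.87
eef_pos: [0.4974, -0.3262, 0.061]
eef_rot: [-179.9, -0.1, 84.8]
wrist_force: [-4.9, 3.3, 6.9]
finger_gap: 0.163
0.08383937599470928 -96.94285731216122
```

```bash
python3 -m handwheel '[[[0.0084,-0.0006,0],0.1],[[0.0168,-0.0003,0],0.2],[[0.021,0,0],0.25],[[0.0252,0.0007,0],0.3]]'; python3 -m handwheel '[[[0.001,0.0002,0],0],[[0.002,0.0004,0],0]]'; python3 -m handwheel '[[[0.001,0.0002,0],0],[[0.002,0.0004,0],0]]'
python3 - <<'E'
from h import *
s=read_state();p=np.array([.5075,-.243]);v=s["eef_pos"][:2]-p;print(np.hypot(*v),np.degrees(np.arctan2(v[1],v[0])))
E
```

```text
t: 9.2
eef_pos: [0.5224, -0.3255, 0.061]
eef_rot: [-179.9, -0.1, 101.8]
wrist_force: [-6.3, 1.5, 6.0]
finger_gap: 0.164
t: 9.37
eef_pos: [0.524, -0.3251, 0.061]
eef_rot: [-179.9, -0.1, 101.7]
wrist_force: [-8.4, 0.6, 7.9]
finger_gap: 0.164
t: 9.53
eef_pos: [0.5249, -0.3249, 0.0609]
eef_rot: [-179.8, -0.1, 101.7]
wrist_force: [-17.0, -2.0, 10.8]
finger_gap: 0.163
0.08376056643645279 -77.99603818367072
```

Force jumped at -78.0°, which is the stop angle (expected -78.2°). I press slightly more, let it settle, and look.

```bash
python3 -m handwheel '[[[0.001,0.0002,0],0],[[0.001,0.0002,0],0],[[0.001,0.0002,0],0],[[0.001,0.0002,0],0],[[0.001,0.0002,0],0]]'
python3 - <<'E'
from h import *
s=read_state();p=np.array([.5075,-.243]);v=s["eef_pos"][:2]-p;print(np.hypot(*v),np.degrees(np.arctan2(v[1],v[0])))
c=wcam(s);w=snapshot("wrist");a=snapshot("scene")[125:325,190:430]
print(proj(c,[[.5119,-.1489,.0735]]))
a=cv2.resize(a,(480,400),interpolation=cv2.INTER_CUBIC);w=cv2.resize(w,(480,300),interpolation=cv2.INTER_AREA);w=cv2.copyMakeBorder(w,0,100,0,0,0)
cv2.imwrite("pics/f.png",cv2.resize(np.hstack([a,w])[:,:,::-1],(800,333)))
E
```

```text
t: 9.95
eef_pos: [0.5249, -0.3249, 0.0609]
eef_rot: [-179.7, -0.1, 101.7]
wrist_force: [-18.2, -1.1, 12.0]
finger_gap: 0.167
0.08374351102879309 -77.97949510516135
[[ 384.19503786 -197.22771123]]
```

View pics/f.png

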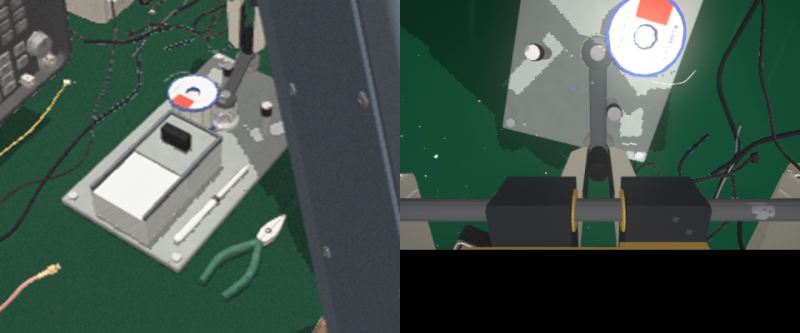

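The scene half shows the cover shut, with the rib at (176,135) and no gears visible. The wrist half shows the bar against the stop post at (613,113), with the knob held in the fingers at (598,160).

```bash
python3 -c "
from plant import *
print(sign_off())"
```

```text
the job is handed in; nothing more can be done
None
```

I shut the cover first, then swung the tension arm to its stop post, and handed the job in at about 10 s with the fingers still holding the knob there.

- **Cover:** I gripped the rib and slid it about 50 mm. It then stopped moving while the force rose to 20 N. That was about 1.5 mm past where my camera fit put the shut position, within the calibration error. The last picture shows no gears exposed.
- **Tension arm:** The knob is gripped at 30 N. It stopped at -78.0° in the world frame (expected -78.2°), with about 18 N at the wrist, above the roughly 7 N the spring needs. The last picture shows the bar against the stop post.
- **Bystanders:** The trimmer and cutters look undisturbed in the last picture.

No check failed. The wrist force peaked at about 23 N in the readings.

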